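# Set a hold-down bar with a gauge blade

## Task

Set the hold-down bar on the cutting bench: slide the wide stepped gauge blade flat along the bench, narrow tongue first, into the gap under the raised bar, midway between the posts and square to the bar, until its shoulders are level with the bar's front face. Then press the bar down by its round pad until it rests on the blade; leave the blade there, and do not disturb the other things on the bench.

Things in the scene. Friction and masses are not known exactly. Their poses are not given: they have to be found in the camera images.
- gate: fixed hold-down gate: two upright steel posts (16 mm diameter, 90 mm tall, 22 mm caps, round feet 36 mm wide and 6 mm high) at y = -75 and +75 mm, carrying the sliding bar. Origin: on the bench, midway between the posts. x: the way the blade goes in; y along the bar; z up. The bar spans x = -20 mm (its front face) to +20 mm and 90 mm either side in y
- bar (a joint): grey crossbar, 40 x 180 x 20 mm, that slides down the posts and stays where left (about 6 N moves it). Value = how far it is pressed down from its top position, in m; its underside is 30 mm above the bench at 0, so the gap is 30 mm minus the value; resting on the 10 mm blade it reads 0.020; lower stop at 0.026
- bar_pad (a point): centre of the top of the round black press pad (44 mm diameter, 12 mm high) on the middle of the bar; it moves with the bar, 32 mm above the bar's underside
- blade: gauge blade: flat bare aluminium plate 10 mm thick, 0.37 kg. Tail 100 mm wide (too wide to grasp) and 90 mm long (x = -90 to 0), then square shoulders, with a thin dark line across, where it narrows to a tongue 70 mm wide and 70 mm long (x = 0 to 70). Origin: on the underside, mid-width, at the shoulder line. x points to the tongue's tip, z up
- blade_tip (a point): middle of the end face of the blade's tongue, 70 mm ahead of the shoulder line, at half thickness
- strip: narrow steel strip, 130 x 30 x 6 mm, with a small dark dot near one end, lying flat beside the gate; bystander. Origin: centre of its underside, x along its length
- screwdriver: screwdriver, 180 mm long, lying beside the gate; bystander. Origin: below its middle, x along it towards its tip
- offcut: aluminium U-channel offcut, 160 x 30 x 20 mm, lying behind the gate; bystander. Origin: centre of its underside, x along its length
- reel: flat black reel, 170 mm across, 26 mm high, lying flat; bystander. Origin: centre of its underside
- tape: cardboard roll core, 100 mm across, 48 mm high, standing on its end; bystander. Origin: centre of its underside
- carton: small open carton, 120 x 160 x 70 mm; bystander. Origin: centre of its underside
Mind the look-alikes: they are no part of the job. Of the things that look like the blade, the larger one is meant.

How it is judged:
On the way, in this order (a step that is already met when the one before it is completed fails the run):
1. with the bar still up (reading below 0.015), the blade is in: shoulders within 5 mm of the bar's front face, within 12 mm of midway, square within 5 degrees, still (x of blade in the frame of gate between -0.025 and -0.015 m and y of blade in the frame of gate between -0.012 and 0.012 m and x of blade_tip in the frame of gate above 0.03 m and angle between the x axis of blade and the x axis of gate, either way round below 0.09 rad and angle between blade's own z axis and vertical below 0.06 rad and linear speed of blade below 0.01 m/s and value of joint bar below 0.015 m), for 0.2 s.
2. the bar is pressed down until it rests on the blade (x of blade in the frame of gate between -0.025 and -0.015 m and y of blade in the frame of gate between -0.012 and 0.012 m and x of blade_tip in the frame of gate above 0.03 m and angle between the x axis of blade and the x axis of gate, either way round below 0.09 rad and angle between blade's own z axis and vertical below 0.06 rad and linear speed of blade below 0.01 m/s and value of joint bar between 0.0182 and 0.0218 m), for 0.2 s.
At the end, for the whole second after the job is handed in: The blade lies still and flat under the bar, tongue first, with its shoulders level with the bar's front face (within 5 mm), midway between the posts (within 12 mm) and square to the bar (within 0.09 rad), and the bar rests on it (its reading within 1.8 mm of 0.020) (all of step 2 and velocity of joint bar below 0.005 m/s); the robot touches nothing.
It fails at once if one of the bystanders (strip, screwdriver, offcut, reel, tape core, carton) is moved more than 30 mm (distance of any of strip, screwdriver, offcut, reel, tape, carton from where it was at the start of the episode above 0.03 m).
It also fails if it takes over 72 s, if anything falls off the work surface, if the arm or the gripper's body presses on something with over 40 N, if the wrist force passes 120 N, or if a joint passes its speed limit or range.

## Robot

A 6-joint arm with a two-finger parallel gripper is mounted at the origin on the work surface. World frame = base frame: x ahead of the robot, y to its left, z up, the work surface at z = 0. Lengths are in m, angles in rad, forces in N, time in s.
With the tool pointing down it reaches from about 0.2 to 0.875 m from the base axis. Payload 3.4 kg.
Tool frame: the origin (TCP) lies midway between the tips of the shut fingers; the grasp point (between the pads) lies 19 mm behind it; z points along the fingers, y is the line along which they close (so a half turn about z gives the same grasp; the last joint's range is limited). The gripper opens to 94 mm and grips with 3 to 60 N. Pads are 16 mm wide; open, the fingers measure 119 mm over their backs; the gripper's body (75 mm by 177 mm) begins 78 mm behind the grasp point.
Start: joints at [1.164, 0.276, 1.505, -0, 1.361, -0.121], TCP at [0.162, 0.552, 0.205] pointing down, gripper open.
Joint ranges: [-2.89, 2.89], [-0.75, 2.08], [0.22, 2.7], [-1.18, 4.32], [0.11, 2.71], [-2.7, 2.7]. Speed limits (rad/s): [2.57, 2.57, 3.14, 3.14, 3.14, 3.14].

## Interface

Orientations are given as a rotation vector (axis times angle).
In Python, from plant import manip, snapshot, camera_params, job, find_in, outline_of, mark_of gives the robot as it stands.
- The arm moves only by the shell command python3 -m inch 'ROWS'. ROWS is JSON, a list that holds one entry, the list of rows, each a list of 5 numbers: the finger opening in mm, from 0 to 94, then the shift along the tool's x, y, z in mm, then the turn about the tool's z in degrees. In form: [[[grip, x, y, z, turn], ...]]. A call has 1 to 10 rows; each row shifts and turns the commanded pose from where the row before left it, along the tool's axes as they then stand; what a row does not reach is not made up. A row lasts 1/8 s, in which the tool goes at most 62.5 mm and 10.7 degrees, less where a joint would pass 70% of its speed; a pose out of reach is approached as far as the arm can. A call with a gripper value outside its range is refused whole. The fingers move at their own pace and stop on an object; the grip force is fixed at half the most. Time passes only in rows, so rows that do not move let the fingers close. It gives the time, the measured TCP pose, the force, the opening and the grip force at its end, in the units of the state.
- manip.sense(): the state, without advancing time (a new reading comes with each control period).
- snapshot(name): name is "side" or "top" or "wrist"; returns the picture (400x640x3 uint8, red, green, blue); there is no depth.
- camera_params(name): a dict with "mtx" (3x3 intrinsics, pixels), "R" (3x3) and "t" (3): a world point X has camera coordinates R X + t; the wrist camera has in their place "tool_from_camera" (4x4, takes a point from camera to tool coordinates, whose origin is the TCP and whose axes are the flange's). Camera axes: x right, y down, z forward; pixel columns grow to the right and rows downward; lengths in m; the calibration is good to about 2 mm. A picture is of the moment at which its call begins: read the wrist's pose just before it. camera_params takes no time and is no camera call.
- job.job_done(): hands the job in; it is judged then, once.
Trained networks look in the newest picture that a camera, given by its name, has taken for a name from the list of things; names that differ only in an ending like _2 or _b are one class to them, and where a whole thing is asked for, a point or a joint stands for the part that bears it (a point fixed in the world has none). Each returns a list of dicts, best first, with "p" (0 to 1); they miss things now and then, are a little off and sometimes report something else, mostly with a low value. They report only what shows in the picture. A call takes as long as a camera call. They do not tell look-alikes from the thing itself.
- find_in(label, camera): "xyz" ([x, y, z] in m, in the coordinates of the camera as it stood for that picture, good to about 4 mm: the middle of the surface that is visible of it).
- outline_of(label, camera): "region" (400x640 bool, what is visible of it).
- mark_of(label, camera): "xyz" ([x, y, z] in m, in the coordinates of the camera as it stood for that picture, good to about 4 mm: a listed point, or the origin of a listed thing).
The state is a dict: "time_s": time; "qpos": joint angles; "qd": joint speeds; "tau": joint torques, N m; "tool_pos": TCP position; "tcp_rot": TCP orientation; "contact_force": force on the tool from outside, world axes, zero at the start; "wrist_torque": the same for the moment, N m; "grip_width": finger opening in m; "grip_force": force on a finger pad.
Only numpy, scipy, OpenCV 4.12 (cv2) and the standard library are available. Lean on these libraries where they do the work, as an engineer would, in place of code of your own. Each camera call takes 0.05 s, during which the arm holds its last target. There are 200 camera calls.

## Working session

There is one attempt and no reset: what is moved stays moved. The work goes in short steps, Python scripts to look and compute and a shell command to move; the robot and the scene stay as the last step left them, time stands still between calls to the robot, and variables do not carry over. Pictures are saved under pics/ and viewed, at most 10 in all, crops included, and the job is handed in when it is done.

```bash
mkdir -p pics; cat > h.py <<'E'
import numpy as np, cv2
from scipy.spatial.transform import Rotation as Ro
from plant import manip, snapshot, camera_params, job, find_in, outline_of, mark_of
def cam(name):
    c=camera_params(name); K=np.array(c["mtx"])
    if name!="wrist": R=np.array(c["R"]);t=np.array(c["t"]); return K,R.T,-R.T@t
    s=manip.sense(); T=np.array(c["tool_from_camera"]); Rt=Ro.from_rotvec(s["tcp_rot"]).as_matrix()
    return K,Rt@T[:3,:3],Rt@T[:3,3]+np.array(s["tool_pos"])
def world(name,p,C=None):
    K,R,o=C or cam(name); return R@np.array(p)+o
def ray(name,uv,z,C=None):
    K,R,o=C or cam(name); d=R@np.linalg.inv(K)@np.array([uv[0],uv[1],1.]); return o+d*(z-o[2])/d[2]
def proj(name,X,C=None):
    K,R,o=C or cam(name); p=K@(R.T@(np.array(X)-o)); return p[:2]/p[2]
E
python3 - <<'E'
from h import *
for n in ["top","side"]:
    im=snapshot(n); cv2.imwrite(f"pics/{n}0.png",im[:,:,::-1])
    for l in ["gate","bar_pad","blade","blade_tip","strip","screwdriver","offcut","reel","tape","carton"]:
        print(n,l,[(np.round(world(n,d["xyz"]),3).tolist(),round(d["p"],2)) for d in mark_of(l,n)])
s=manip.sense(); print(s["tool_pos"],s["tcp_rot"],Ro.from_rotvec(s["tcp_rot"]).as_matrix().round(2),s["time_s"])
E
```

```text
top gate [([0.559, 0.155, 0.004], 0.62)]
top bar_pad [([0.561, 0.15, 0.064], 0.6)]
top blade [([0.613, -0.207, -0.002], 0.73), ([0.564, 0.035, -0.003], 0.69), ([0.562, 0.151, 0.064], 0.43)]
top blade_tip [([0.641, -0.254, 0.005], 0.94), ([0.553, 0.102, 0.005], 0.78)]
top strip [([0.75, 0.034, 0.0], 0.76)]
top screwdriver [([0.367, 0.048, -0.002], 0.85)]
top offcut [([0.533, 0.294, 0.0], 0.96)]
top reel [([0.363, -0.468, 0.003], 0.86)]
top tape [([0.3, 0.393, -0.002], 0.66), ([0.531, 0.294, 0.003], 0.47)]
top carton [([0.592, -0.471, -0.001], 0.7)]
side gate [([0.56, 0.151, -0.004], 0.92)]
side bar_pad [([0.56, 0.145, 0.063], 0.9)]
side blade [([0.61, -0.205, -0.002], 0.98), ([0.559, 0.032, 0.004], 0.87)]
side blade_tip [([0.549, 0.102, 0.002], 0.86), ([0.633, -0.252, 0.005], 0.63)]
side strip [([0.749, 0.035, 0.001], 0.74)]
side screwdriver [([0.364, 0.052, 0.002], 0.55)]
side offcut [([0.531, 0.293, -0.002], 0.74)]
side reel [([0.36, -0.471, -0.004], 0.81)]
side tape [([0.591, -0.473, -0.002], 0.69), ([0.296, 0.392, -0.004], 0.57)]
side carton [([0.593, -0.475, 0.001], 0.68)]
[0.16212785 0.5517088  0.20550892] [4.47384761e-01 3.10952825e+00 1.68059508e-04] [[-0.96  0.28  0.  ]
 [ 0.28  0.96  0.  ]
 [-0.    0.   -1.  ]] 1.1
```

View pics/top0.png

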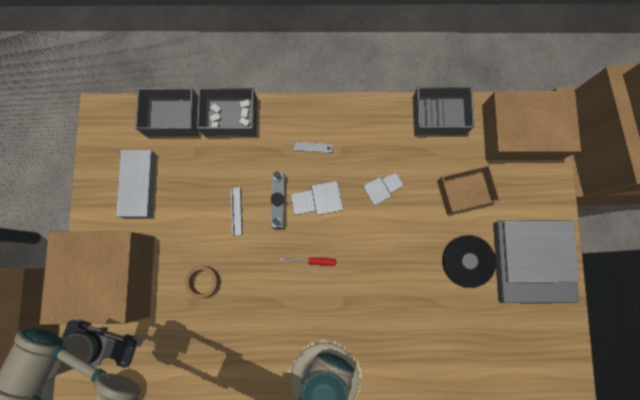

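View pics/side0.png

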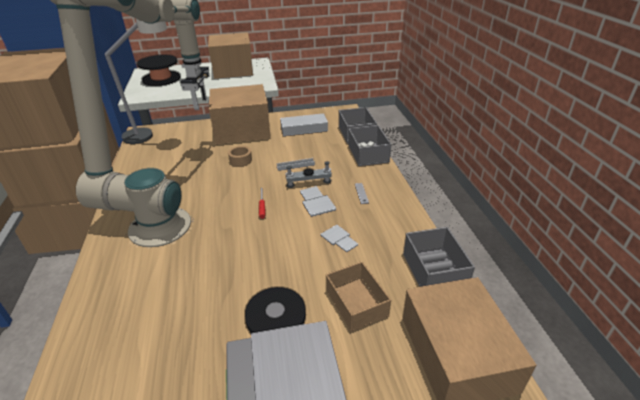

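Blade candidates: the piece at top px (318,198) beside the gate, and the one at (383,188). The one at (318,198) looks larger, with its tongue facing the gate. I'll confirm this in a wrist-camera close-up.

```bash
python3 -c "
from plant import camera_params
c=camera_params('wrist');print(c['mtx'],c['tool_from_camera'])"
python3 -m inch '[[[94,0,0,-10,10.5],[94,0,0,-10,10.5],[94,0,0,-10,10.5],[94,0,0,-10,10.5],[94,0,0,-10,10.5],[94,0,0,-10,10.5],[94,0,0,-10,10.5]]]'
python3 -m inch '[[[94,-50,40,0,0],[94,-50,40,0,0],[94,-50,40,0,0],[94,-50,40,0,0],[94,-50,40,0,0],[94,-50,40,0,0],[94,-50,40,0,0],[94,-50,40,0,0],[94,-50,40,0,0],[94,-50,40,0,0]]]'
python3 -m inch '[[[94,0,0,0,0],[94,0,0,0,0]]]'
```

```text
[[333.0147001    0.         317.83566095]
 [  0.         333.0147001  194.03788642]
 [  0.           0.           1.        ]] [[-1.34000739e-03 -9.60274966e-01 -2.79052315e-01  8.15394518e-02]
 [ 9.99999099e-01 -1.30948511e-03 -2.95788324e-04  2.51636556e-04]
 [-8.13767282e-05 -2.79052459e-01  9.60275855e-01 -1.78216585e-01]
 [ 0.00000000e+00  0.00000000e+00  0.00000000e+00  1.00000000e+00]]
time_s: 1.98
tool_pos: [0.1621, 0.5517, 0.2758]
tcp_rot: [2.226, 2.217, 0.0]
contact_force: [-0.4, 0.1, 0.3]
grip_width: 0.0939
grip_force: 0.0
time_s: 3.22
tool_pos: [0.5547, 0.0628, 0.2757]
tcp_rot: [2.219, 2.223, 0.001]
contact_force: [0.3, 1.0, 1.5]
grip_width: 0.0939
grip_force: 0.0
time_s: 3.48
tool_pos: [0.5531, 0.0647, 0.2752]
tcp_rot: [-2.219, -2.222, 0.0]
contact_force: [-0.7, 0.0, 0.0]
grip_width: 0.0941
grip_force: 0.0
```

```bash
python3 - <<'E'
from h import *
C=cam("wrist"); im=snapshot("wrist"); cv2.imwrite("pics/w1.png",im[:,:,::-1])
for l in ["gate","bar_pad","blade","blade_tip"]:
    print(l,[(np.round(world("wrist",d["xyz"],C),4).tolist(),proj("wrist",world("wrist",d["xyz"],C),C).round(),round(d["p"],2)) for d in mark_of(l,"wrist")])
for d in outline_of("blade","wrist"):
    m=d["region"].astype(np.uint8); c=max(cv2.findContours(m,0,2)[0],key=cv2.contourArea)
    a=cv2.approxPolyDP(c,4,True)[:,0]
    print(d["p"],m.sum()); 
    for q in a: print(q,ray("wrist",q,0.01,C).round(4))
    np.save("pics/b.npy",m); break
E
```

```text
gate [([0.5636, 0.1526, -0.004], array([326.,  93.]), 0.94)]
bar_pad [([0.5627, 0.1488, -0.0037], array([326.,  96.]), 0.68), ([0.5639, 0.1519, 0.058], array([328.,  92.]), 0.6)]
blade [([0.5657, 0.036, 0.0027], array([327., 180.]), 0.79), ([0.6105, -0.2095, -0.0043], array([354., 327.]), 0.58)]
blade_tip [([0.5526, 0.1032, 0.0047], array([318., 131.]), 0.95)]
0.7 7108
[342 126] [0.5842 0.1105 0.01  ]
[291 136] [0.5171 0.0976 0.01  ]
[300 179] [0.5282 0.0392 0.01  ]
[291 192] [0.5154 0.0207 0.01  ]
[304 246] [ 0.5325 -0.0608  0.01  ]
[371 234] [ 0.6289 -0.0419  0.01  ]
[362 177] [0.6129 0.0421 0.01  ]
[351 172] [0.5977 0.0491 0.01  ]
```

View pics/w1.png

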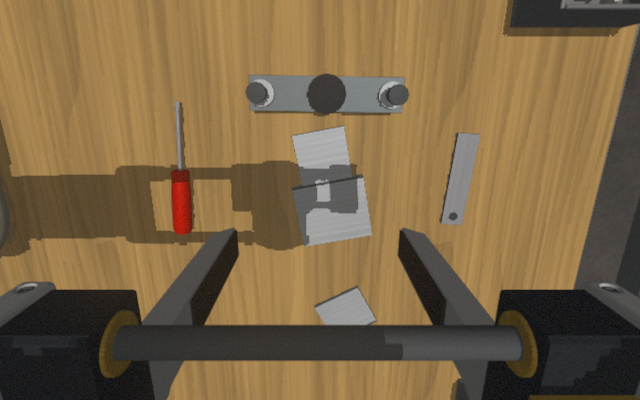

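The wrist view shows the gate bar at px (248–404, 75–112) and the blade at px (291–371, 126–246), with its tongue up towards the bar and turned about 10°. The smaller look-alike is at (345,310). Next I'll confirm with an enlarged crop and fit the gate and blade.

```bash
python3 - <<'E'
from h import *
from scipy.optimize import least_squares
C=cam("wrist"); im=cv2.imread("pics/w1.png")
t=cv2.imread("pics/top0.png"); cv2.imwrite("pics/crop.png",cv2.resize(t[165:225,265:415],None,fx=5,fy=5,interpolation=2))
for q,z in [((260,93),.09),((397,94),.09),((326,93),.062),((248,109.5),.05),((404,112.5),.05),((249,75),.05),((403,78),.05)]: print(q,ray("wrist",q,z,C).round(4))
m=np.load("pics/b.npy"); cs=np.vstack([c[:,0] for c in cv2.findContours(m,0,1)[0] if cv2.contourArea(c)>500])
P=np.array([ray("wrist",q,.01,C)[:2] for q in cs])
poly=np.array([[-90,-50],[0,-50],[0,-35],[70,-35],[70,35],[0,35],[0,50],[-90,50]])/1000
def f(p):
    R=np.array([[np.cos(p[2]),np.sin(p[2])],[-np.sin(p[2]),np.cos(p[2])]]); L=((P-p[:2])@R.T*1e4).astype(np.float32)
    return [cv2.pointPolygonTest((poly*1e4).astype(np.float32),tuple(map(float,l)),True)/10 for l in L]
r=least_squares(f,[.562,.033,1.75],loss="soft_l1",diff_step=1e-3); print(r.x,np.degrees(r.x[2]),np.abs(r.fun).mean(),"mm")
E
```

```text
(260, 93) [0.4923 0.1515 0.09  ]
(397, 94) [0.6357 0.1509 0.09  ]
(326, 93) [0.562 0.152 0.062]
(248, 109.5) [0.4706 0.1333 0.05  ]
(404, 112.5) [0.6545 0.1304 0.05  ]
(249, 75) [0.4739 0.1717 0.05  ]
(403, 78) [0.6504 0.1689 0.05  ]
[0.56455541 0.03647122 1.75512483] 100.56124548820893 0.6714012084158422 mm
```

View pics/crop.png

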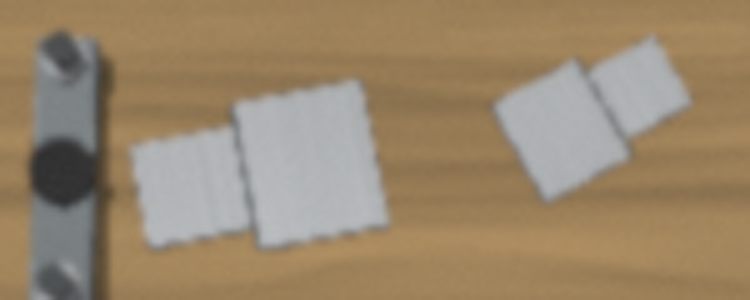

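The crop confirms it: the left piece (crop px 130–390) is clearly larger than the right one (495–690). The plan is to grasp its tongue near the root, straighten it and draw it most of the way in, then push the tail with both open fingers.

```bash
python3 -m inch '[[[94,-10.5,8,30,0],[94,0,0,40,-5.3],[94,0,0,40,-5.3],[94,0,0,40,0],[94,0,0,40,0],[94,0,0,35,0],[94,0,0,0,0]]]'
python3 -m inch '[[[94,0,0,20,0],[94,0,0,15,0],[94,0,0,8,0],[94,0,0,0,0],[94,0,0,0,0]]]'
```

```text
time_s: 4.65
tool_pos: [0.5591, 0.0547, 0.0484]
tcp_rot: [-2.0, -2.417, 0.006]
contact_force: [0.9, -0.4, -0.2]
grip_width: 0.0941
grip_force: 0.0
time_s: 5.28
tool_pos: [0.5622, 0.0541, 0.008]
tcp_rot: [2.004, 2.419, 0.001]
contact_force: [-0.3, 0.1, -0.2]
grip_width: 0.094
grip_force: 0.0
```

```bash
python3 -m inch '[[[94,0,0,4,0],[80,0,0,0,0],[72,0,0,0,0],[60,0,0,0,0],[60,0,0,0,0],[60,0,0,0,0],[60,0,0,0,0]]]'
```

```text
time_s: 6.15
tool_pos: [0.5617, 0.054, 0.0035]
tcp_rot: [2.004, 2.419, 0.0]
contact_force: [0.2, -1.0, 0.2]
grip_width: 0.0697
grip_force: 30.0
```

```bash
python3 -m inch '[[[60,0,0,0,4],[60,0,0,0,4],[60,0,0,0,3.3],[60,0,0,0,0],[60,10,0,0,0],[60,10,0,0,0],[60,10,0,0,0],[60,0,0,0,0]]]'
```

```text
time_s: 7.15
tool_pos: [0.5618, 0.086, 0.0035]
tcp_rot: [-2.231, -2.21, -0.002]
contact_force: [-0.0, 1.2, 1.5]
grip_width: 0.0697
grip_force: 30.0
```

```bash
python3 -m inch '[[[60,10,0,0,0],[60,10,0,0,0],[60,8,0,0,0],[60,0,0,0,0],[60,0,0,0,0]]]'
python3 - <<'E'
from h import *
C=cam("wrist"); im=snapshot("wrist"); cv2.imwrite("pics/w2.png",im[:,:,::-1])
for l in ["gate","bar_pad","blade"]:
    print(l,[(np.round(world("wrist",d["xyz"],C),4).tolist(),round(d["p"],2)) for d in mark_of(l,"wrist")])
E
```

```text
time_s: 7.78
tool_pos: [0.5622, 0.1134, 0.0035]
tcp_rot: [-2.232, -2.208, -0.003]
contact_force: [-0.5, 2.7, 1.2]
grip_width: 0.0696
grip_force: 30.0
gate [([0.5662, 0.1486, -0.0026], 0.65)]
bar_pad [([0.5649, 0.1491, 0.0586], 0.89)]
blade []
```

View pics/w2.png

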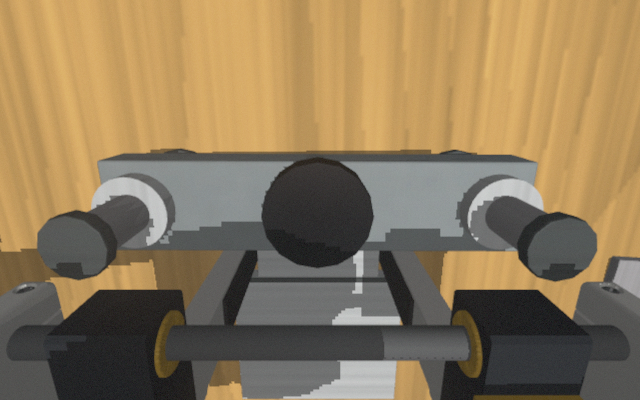

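The wrist view is symmetric. The post caps at px 72 and 560 and the pad at 317 are centred on the image, the bar is square, the tongue is between the fingers, and the shoulder line is at row 280. I'll measure it, then release and move behind the tail.

```bash
python3 - <<'E'
from h import *
C=cam("wrist")
for q,z in [((317,249),.05),((105,249),.05),((530,249),.05),((317,280),.01),((250,278.5),.01),((385,282),.01),((317,213),.062),((72,245),.09),((560,247),.09)]: print(q,ray("wrist",q,z,C).round(4))
E
python3 -m inch '[[[76,0,0,0,0],[80,0,0,0,0],[80,0,0,0,0],[80,0,0,-20,0],[80,0,0,-20,0],[60,-40,0,0,0],[60,-40,0,0,0],[60,-50,0,0,0],[60,-10,0,0,0],[60,0,0,0,0]]]'
```

```text
(317, 249) [0.5622 0.1318 0.05  ]
(105, 249) [0.4704 0.1329 0.05  ]
(530, 249) [0.6544 0.1307 0.05  ]
(317, 280) [0.5616 0.0931 0.01  ]
(250, 278.5) [0.5227 0.0945 0.01  ]
(385, 282) [0.6011 0.0913 0.01  ]
(317, 213) [0.5625 0.1525 0.062 ]
(72, 245) [0.4889 0.1531 0.09  ]
(560, 247) [0.6357 0.1507 0.09  ]
time_s: 9.22
tool_pos: [0.5607, -0.0282, 0.0434]
tcp_rot: [-2.234, -2.208, -0.0]
contact_force: [-0.4, 0.2, 0.1]
grip_width: 0.0601
grip_force: 0.0
```

```bash
python3 -m inch '[[[60,0,0,15,0],[60,0,0,15,0],[60,0,0,8,0],[60,0,0,0,0],[60,0,0,0,0]]]'
python3 - <<'E'
from h import *
C=cam("wrist"); im=snapshot("wrist"); cv2.imwrite("pics/w3.png",im[:,:,::-1])
for l in ["gate","bar_pad","blade"]:
    print(l,[(np.round(world("wrist",d["xyz"],C),4).tolist(),round(d["p"],2)) for d in mark_of(l,"wrist")])
for l in ["top","side"]:
    snapshot(l); print(l,[(np.round(world(l,d["xyz"]),4).tolist(),round(d["p"],2)) for d in mark_of("blade",l)])
E
```

```text
time_s: 9.85
tool_pos: [0.5611, -0.0278, 0.0055]
tcp_rot: [2.232, 2.211, 0.0]
contact_force: [0.5, -0.1, 0.1]
grip_width: 0.0599
grip_force: 0.0
gate []
bar_pad []
blade [([0.5641, 0.0944, 0.0017], 0.79)]
top [([0.6146, -0.2065, -0.0008], 0.71), ([0.5621, 0.0954, -0.0004], 0.56), ([0.5622, 0.1624, 0.0061], 0.44)]
side [([0.5568, 0.0943, 0.0025], 0.83), ([0.609, -0.2052, -0.0042], 0.8), ([0.5576, 0.1452, 0.063], 0.74)]
```

View pics/w3.png

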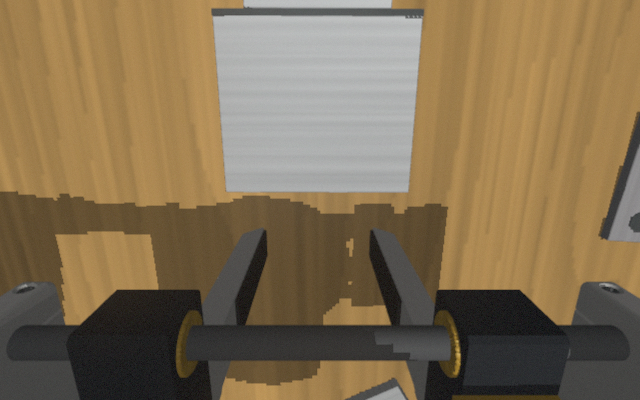

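The view shows the blade square to the tool: tail edge at row 191 (cols 226–408), shoulder line at row 11. I'll push in stages.

```bash
python3 -m inch '[[[60,8,0,0,0],[60,8,0,0,0],[60,8,0,0,0],[60,6,0,0,0],[60,6,0,0,0],[60,6,0,0,0],[60,5,0,0,0],[60,0,0,0,0],[60,0,0,0,0]]]'
cat > m.py <<'E'
from h import *
C=cam("wrist"); im=snapshot("wrist"); cv2.imwrite("pics/w4.png",im[:,:,::-1])
print([(np.round(world("wrist",d["xyz"],C),4).tolist(),round(d["p"],2)) for d in mark_of("blade","wrist")])
# shoulder dark line: darkest row in tail columns near expected
g=im.mean(2); 
for u in (270,290,318,345,365):
    c=g[:200,u]; v=np.argmin(c); print(u,v,c[v].round(),ray("wrist",(u,v),.01,C).round(4))
E
python3 m.py
```

```text
time_s: 11.38
tool_pos: [0.5612, 0.0196, 0.0054]
tcp_rot: [-2.232, -2.209, -0.001]
contact_force: [-0.3, 0.5, -0.5]
grip_width: 0.0596
grip_force: 0.0
[([0.5661, 0.1193, 0.0019], 0.84)]
270 21 50.0 [0.54   0.1363 0.01  ]
290 9 19.0 [0.5496 0.1413 0.01  ]
318 19 25.0 [0.5627 0.1369 0.01  ]
345 9 21.0 [0.5754 0.141  0.01  ]
365 21 47.0 [0.5849 0.1358 0.01  ]
```

View pics/w4.png

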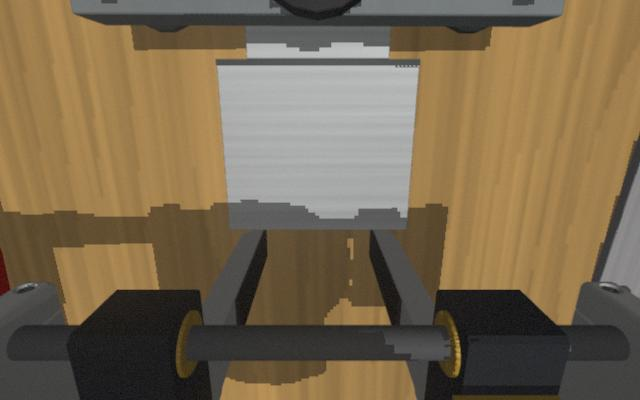

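The shoulder line is at row 62, the tail edge at row 228 touching the fingers, and the bar's front at rows 12–25.

```bash
python3 - <<'E'
from h import *
C=cam("wrist")
for q,z in [((217,61.5),.01),((420,61.5),.01),((230,228.5),.01),((408,228.5),.01),((75,13),.05),((562,14),.05),((318,25),.03),((318,14),.05)]: print(q,ray("wrist",q,z,C).round(4))
E
```

```text
(217, 61.5) [0.5133 0.1185 0.01  ]
(420, 61.5) [0.6121 0.1173 0.01  ]
(230, 228.5) [0.5122 0.0312 0.01  ]
(408, 228.5) [0.6119 0.0301 0.01  ]
(75, 13) [0.4749 0.1315 0.05  ]
(562, 14) [0.6508 0.129  0.05  ]
(318, 25) [0.5627 0.1303 0.03  ]
(318, 14) [0.5627 0.1301 0.05  ]
```

```bash
python3 -m inch '[[[60,4,0,0,0],[60,4,0,0,0],[60,3,0,0,0],[60,0,0,0,0],[60,0,0,0,0]]]'
python3 m.py >/dev/null; python3 - <<'E'
import cv2; im=cv2.imread('pics/w4.png'); cv2.imwrite('pics/w5.png',cv2.resize(im[0:240,160:480],None,fx=2.5,fy=2.5,interpolation=0))
E
```

```text
time_s: 12.1
tool_pos: [0.5614, 0.0304, 0.0054]
tcp_rot: [-2.232, -2.21, -0.001]
contact_force: [0.2, -0.4, 0.1]
grip_width: 0.0599
grip_force: 0.4
```

View pics/w5.png

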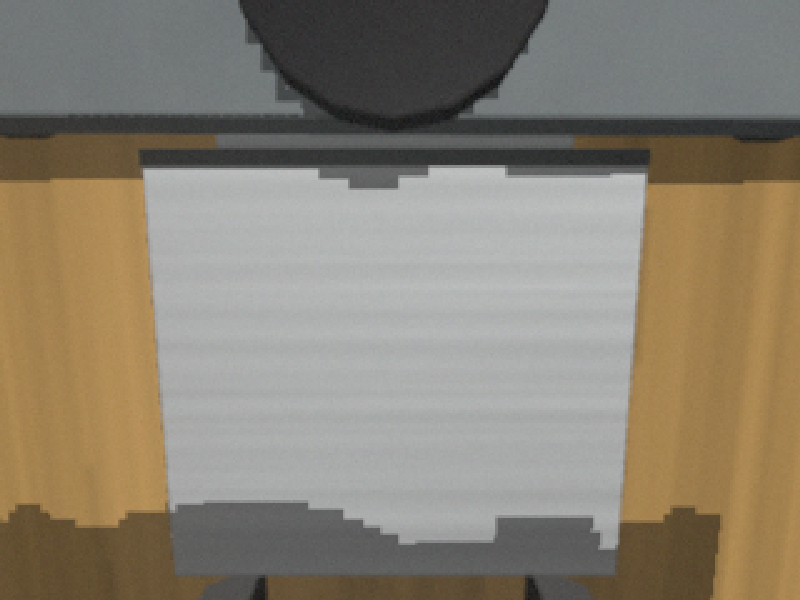

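The shoulder band's leading edge is at row ~60, the tail edge at ~229.5, and the bar's front face at rows 46.5 (top) to 53.5 (bottom).

```bash
python3 - <<'E'
from h import *
C=cam("wrist")
for q,z in [((216,60),.01),((420,60),.01),((230.5,229.8),.01),((406.5,229.8),.01),((318,46.3),.05),((318,53.5),.03),((160,46.3),.05),((480,48),.05)]: print(q,ray("wrist",q,z,C).round(4))
E
```

```text
(216, 60) [0.513  0.1303 0.01  ]
(420, 60) [0.6123 0.1291 0.01  ]
(230.5, 229.8) [0.5126 0.0415 0.01  ]
(406.5, 229.8) [0.6112 0.0403 0.01  ]
(318, 46.3) [0.5627 0.1304 0.05  ]
(318, 53.5) [0.5627 0.1303 0.03  ]
(160, 46.3) [0.5041 0.1311 0.05  ]
(480, 48) [0.6227 0.1291 0.05  ]
```

Shoulders are within about 1 mm of the bar's front face, centred and square. Now I'll back off, rise, go over the pad and close.

```bash
python3 -m inch '[[[60,-10,0,0,0],[60,-15,0,-5,0],[60,0,0,-40,0],[60,0,0,-40,0],[30,0,0,-25,0],[0,40,0,0,0],[0,40,1,0,0],[0,40,0,0,0],[0,26,0,0,0],[0,0,0,0,0]]]'
python3 -m inch '[[[0,0,0,15,0],[0,0,0,15,0],[0,0,0,10,0],[0,0,0,5,0],[0,0,0,0,0],[0,0,0,0,0]]]'
```

```text
time_s: 13.45
tool_pos: [0.5637, 0.1516, 0.1157]
tcp_rot: [2.23, 2.212, 0.001]
contact_force: [-0.1, -0.0, -0.2]
grip_width: 0.0036
grip_force: 0.0
time_s: 14.2
tool_pos: [0.564, 0.1511, 0.0708]
tcp_rot: [2.232, 2.21, 0.001]
contact_force: [0.0, 0.9, 0.5]
grip_width: 0.0003
grip_force: 0.0
```

```bash
python3 -m inch '[[[0,0,0,4,0],[0,0,0,3,0],[0,0,0,3,0],[0,0,0,3,0],[0,0,0,3,0],[0,0,0,0,0]]]'
python3 -m inch '[[[0,0,0,3,0],[0,0,0,3,0],[0,0,0,2,0],[0,0,0,2,0],[0,0,0,0,0]]]'
```

```text
time_s: 14.95
tool_pos: [0.5636, 0.1511, 0.055]
tcp_rot: [2.232, 2.21, 0.001]
contact_force: [-1.0, -0.5, 3.1]
grip_width: 0.0004
grip_force: 2.2
time_s: 15.58
tool_pos: [0.5636, 0.1511, 0.045]
tcp_rot: [2.232, 2.21, 0.001]
contact_force: [-1.8, -0.7, 5.1]
grip_width: 0.0005
grip_force: 2.5
```

```bash
python3 -m inch '[[[0,0,0,1.5,0],[0,0,0,1,0],[0,0,0,0,0]]]'; python3 -m inch '[[[0,0,0,1,0],[0,0,0,0,0]]]'
```

```text
time_s: 15.95
tool_pos: [0.5636, 0.1511, 0.0425]
tcp_rot: [2.232, 2.21, 0.001]
contact_force: [-1.8, -0.2, 5.2]
grip_width: 0.0007
grip_force: 2.7
time_s: 16.2
tool_pos: [0.5636, 0.1511, 0.0422]
tcp_rot: [2.232, 2.21, 0.001]
contact_force: [-2.8, -0.6, 9.1]
grip_width: 0.0007
grip_force: 4.8
```

```bash
python3 -m inch '[[[0,0,0,1,0],[0,0,0,0,0],[0,0,0,0,0]]]'
```

```text
time_s: 16.58
tool_pos: [0.5636, 0.1511, 0.0422]
tcp_rot: [2.232, 2.21, 0.001]
contact_force: [-4.2, -0.4, 15.4]
grip_width: 0.0004
grip_force: 7.5
```

The bar has stopped hard at a pad height of 42 mm, which is a reading of 0.020. I'll retreat and check.

```bash
python3 -m inch '[[[0,0,0,-5,0],[0,0,0,-20,0],[0,0,0,-40,0],[0,-40,0,-40,0],[0,-50,0,-40,0],[0,-10,0,0,0],[0,0,0,0,0],[0,0,0,0,0]]]'
python3 - <<'E'
from h import *
C=cam("wrist"); im=snapshot("wrist"); cv2.imwrite("pics/w6.png",im[:,:,::-1])
for l in ["blade","bar_pad"]: print(l,[(np.round(world("wrist",d["xyz"],C),4).tolist(),round(d["p"],2)) for d in mark_of(l,"wrist")])
E
```

```text
time_s: 17.58
tool_pos: [0.5615, 0.0534, 0.1821]
tcp_rot: [-2.229, -2.209, 0.003]
contact_force: [-0.1, 0.3, 0.5]
grip_width: 0.0005
grip_force: 0.0
blade [([0.5639, 0.13, 0.0023], 0.65)]
bar_pad []
```

View pics/w6.png

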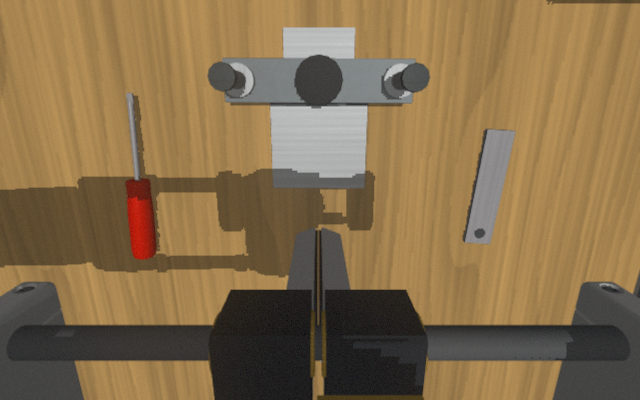

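The blade sits square and centred under the lowered bar: shoulders at the front face (row ~104), tongue out behind (283–355, row 28). The bystanders are untouched, so I'm handing in.

```bash
python3 -c "
from plant import job; print(job.job_done())"
```

```text
the job is handed in; nothing more can be done
None
```

The job is handed in. By my measurements the blade lies under the bar, centred and square, with its shoulders within about 1 mm of the front face; the bar was pressed until it stopped on the blade at about 0.020, and no bystander appears to have moved (the hand-in returned no verdict).

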